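# Seat and clamp a dough roller in the scraping stand

### The arm

A 6-joint arm with a two-finger parallel gripper is mounted at the origin on the work surface. World frame = base frame: x ahead of the robot, y to its left, z up, the work surface at z = 0. Lengths are in m, angles in rad, forces in N, time in s.
With the tool pointing down it reaches from about 0.275 to 0.825 m from the base axis. Payload 5.2 kg.
Tool frame: the origin (TCP) lies at the very end of the fingers, on their centre line; the grasp point (between the pads) lies 19 mm behind it; x points along the fingers, z is the direction in which the jaws open and shut, and the axes are right-handed (so a half turn about x gives the same grasp; the last joint's range is limited). The gripper opens to 93 mm and grips with 3 to 60 N. Pads are 15 mm wide; open, the fingers measure 128 mm over their backs; the gripper's body (75 mm by 188 mm) begins 65 mm behind the grasp point.
Start: joints at [1.09, 0.259, 1.535, -0, 1.348, -0.203], TCP at [0.151, 0.529, 0.219] pointing down, gripper open.
Joint ranges: [-3.14, 3.14], [-0.91, 2.08], [0.19, 2.58], [-1.22, 4.36], [0.22, 2.71], [-3.12, 3.12]. Speed limits (rad/s): [2.57, 2.57, 3.14, 3.14, 3.14, 3.14].

### API

Orientations are given as a rotation vector (axis times angle).
In Python, from station import readout, vision, r, recognise, masks_of gives the robot as it stands. The module is installed in compiled form; this text tells all that it offers.
- The arm moves only by the tool arm_command, never from a script. Its argument "targets" is a list of rows, each a list of 2 entries, a list of its own where there are three numbers: the shift along the world's x, y, z in mm, then the turn about the world's z in rad. A call has exactly 5 rows; each row shifts and turns the pose as measured when the row begins; what a row does not reach is not made up. A row lasts 1/8 s, in which the tool goes at most 62.5 mm and 10.7 degrees, less where a joint would pass 70% of its speed; a pose out of reach is approached as far as the arm can. A call with a gripper value outside its range is refused whole. "claw" is the opening, from -1 (shut) to 1 (fully open), set as the call begins (left out, the last holds). The fingers move at their own pace and stop on an object; "newtons" is the grip in N (left out, the last holds). Time passes only in rows, so rows that do not move let the fingers close, or fill a call up. It gives the time, the measured TCP pose, the force and the opening at its end, in the units of the state.
- readout.state(): the state, without advancing time (a new reading comes with each control period).
- vision.grab_frame(name): name is "scene" or "top" or "wrist"; returns a dict with "color" (400x640x3 uint8, red, green, blue), "depth" (400x640 float32, m along the optical axis (not along the pixel's ray), 0 where there is no reading), "camera_matrix" (3x3 intrinsics, pixels), "world_to_cam" (4x4, takes a point from world to camera coordinates). Camera axes: x right, y up, looking along -z (the intrinsics and any distortion apply to the point x, -y, -z); pixel columns grow to the right and rows downward; lengths in m; the calibration is good to about 2 mm. A picture is of the moment at which its call begins.
- r.job_done(): hands the job in, once; it reports no verdict.
Trained networks look in a picture, given as the dict that the camera call returned (one of the last four; its "shot" number tells which), for a name from the list of things; names that differ only in an ending like _2 or _b are one class to them, and where a whole thing is asked for, a point or a joint stands for the part that bears it (a point fixed in the world has none). Each returns a list of dicts, best first, with "conf" (0 to 1); they miss things now and then, are a little off and sometimes report something else, mostly with a low value. They report only what shows in the picture. A call takes as long as a camera call. They do not tell look-alikes from the thing itself.
- recognise(picture, thing): "centre" ([column, row] in pixels, amid what is visible of it).
- masks_of(picture, thing): "mask" (400x640 bool, what is visible of it) and "centre" ([column, row] in pixels, amid what is visible of it).
The state is a dict: "time": time; "joints": joint angles; "joint_velocities": joint speeds; "effort": joint torques, N m; "position": TCP position; "tool_rot": TCP orientation; "ft_force": force on the tool from outside, world axes, zero at the start; "wrist_torque": the same for the moment, N m; "opening": opening from 0.0 (shut) to 1.0 (fully open).
Only numpy, scipy, OpenCV 4.12 (cv2) and the standard library are available. Lean on these libraries where they do the work, as an engineer would, in place of code of your own. Each camera call takes 0.05 s, during which the arm holds its last target.

### The job

The dough roller has to be held for scraping: without lifting it off the stand, roll it along the white deck into the vee and let it settle there, then slide it along the vee until its end is gently but fully home against the end stop. Only then swing the clamp arm over and press its paddle down by feel, so that the rubber pad stays bearing firmly on the roller without crushing it, and let go; leave the jar, the tub and the spatula alone.

Things in the scene. Friction and masses are not known exactly. Their poses are not given: they have to be found in the camera images.
- stand: Fixed stand; origin on the work surface below the vee's centre line. x runs along the vee, y from deck to vee, z up. White deck: flat, top 45 mm high, x -83 to 65, y -158 to -24 mm, with a 4 mm lip on its rear 8 mm. At y = -24 the deck drops into a 90 degree steel vee: near face to y = 0, z = 21, far face up to y = 54, z = 75 mm. The vee is open at x = 65; the end stop closes its -x end.
- vee_seat (a point): Point of the stand, 52.8 mm above the stand's origin, axes as the stand's: where the roller's centre is when it is seated in the vee and home against the end stop.
- stop_face (a point): Point on the end stop, an upright steel plate at the -x end of the vee, 64 mm wide, 8 mm thick, 74 mm high: on the face that the roller's end meets (stand's x = -75 mm), at the seated roller's axis. It may be pushed on with at most 30 N through the roller.
- roller_center (a point): Centre of the loose steel roller, a plain cylinder, 45 mm diameter, 150 mm long, 0.3 to 0.55 kg; x is its axis. Starts at rest on the deck (centre 67.5 mm high), its axis 80 to 110 mm from the vee's centre line, nearly parallel, 15 to 35 mm further to the stand's +x than home. In the vee its +x end sticks out of the open end and can be pushed there; sliding it takes about 3 to 9 N.
- clamp (a joint): Angle (rad) of the clamp arm: 1.65 to 2.0 at the start (upright or leaning back from the vee), 0 when level over the vee; lowest -0.12. The pad meets a seated roller somewhere between -0.06 and 0.14. The hinge is stiff (friction 0.6 N m) and stays where left. Arm 135 mm long from the hinge, 12 mm thick, 24 mm wide, with a paddle 44 mm wide on its last 46 mm; the hinge axis is in mid-thickness.
- clamp_hinge (a point): Point of the stand on the hinge's axis, which is parallel to the stand's x: at the stand's x = 0, y = 75 mm, z = 87.3 mm; axes as the stand's. Under the arm, 75 mm from the hinge, is a rubber pad (34 x 30 mm) on a stiff screw spindle set to a different height each time (14 mm range): the clamping height must be felt.
- clamp_paddle (a point): Point on the paddle's outer face (the upper one when closed), 105 mm from the hinge; z is the face's outward normal, -y points along the arm to the free end. Pressed down here, about 6 N just moves the arm and 10 to 18 N clamps the roller properly. The pad may press on the roller with at most 50 N; the hinge keeps up to about 8 N of it after letting go.
- shaker: Bystander: clear jar with a steel cap, 60 mm diameter, 130 mm high; origin at the centre of its underside.
- tub: Bystander: open white plastic tub, 170 x 240 x 90 mm; origin at the centre of its underside.
- spatula: Bystander: spatula lying on the work surface along its x; origin under its middle.
There are look-alikes about, which are no part of the job. Leave any orange or red look-alike of the part that bears roller_center alone.

How it is judged:
On the way, in this order (a step that is already met when the one before it is completed fails the run):
1. the roller lies settled in the vee, clamp still open (y of roller_center in the frame of vee_seat between -0.003 and 0.003 m and z of roller_center in the frame of vee_seat between -0.003 and 0.003 m and value of joint clamp above 0.5 rad), for 0.2 s.
2. the roller is home against the end stop, clamp still open (y of roller_center in the frame of vee_seat between -0.002 and 0.002 m and z of roller_center in the frame of vee_seat between -0.0025 and 0.0025 m and angle between the x axis of roller_center and the x axis of vee_seat, either way round below 0.03 rad and x of roller_center in the frame of vee_seat below 0.002 m and value of joint clamp above 0.5 rad), for 0.2 s.
At the end, for the whole second after the job is handed in: The roller rests in the vee (within 2 mm sideways and 2.5 mm in height of its seat, parallel within 0.03 rad), its end within 2 mm of the end stop, at rest, with the clamp pad bearing on it by itself with more than 3 N (y of roller_center in the frame of vee_seat between -0.002 and 0.002 m and z of roller_center in the frame of vee_seat between -0.0025 and 0.0025 m and angle between the x axis of roller_center and the x axis of vee_seat, either way round below 0.03 rad and x of roller_center in the frame of vee_seat below 0.002 m and contact force between pad_c0 and roller above 3 N and linear speed of roller below 0.01 m/s); the robot touches nothing.
It fails at once if the roller is lifted off the stand (centre more than 15 mm above its height on the deck) or falls off it (z of roller_center in the frame of vee_seat above 0.0297 m or z of roller_center in the frame of vee_seat below -0.015 m).
It fails at once if the roller is pushed against the end stop with more than 30 N (contact force between roller and stand_c0 above 30 N).
It fails at once if the clamp pad presses on the roller with more than 50 N (contact force between pad_c0 and roller above 50 N).
It fails at once if a bystander is moved more than 20 mm (distance of any of shaker, tub, spatula from where it was at the start of the episode above 0.02 m).
It also fails if it takes over 69 s, if anything falls off the work surface, if the arm or the gripper's body presses on something with over 40 N, if the wrist force passes 120 N, or if a joint passes its speed limit or range.

## Working session

There is one attempt and no reset: what is moved stays moved. The work goes in short steps, Python scripts to look and compute and a tool call to move; the robot and the scene stay as the last step left them, time stands still between calls to the robot, and variables do not carry over. Pictures are saved under pics/ and viewed, and the job is handed in when it is done.

Besides the shell and the picture viewer there is one more tool, called after ">>>" by a JSON object that holds its "name" and its "arguments", one argument or row to a line. arm_command: Moves the arm, as the interface text tells. Its arguments: {"type":"object","properties":{"targets":{"type":"array"},"claw":{"type":"number"},"newtons":{"type":"number"}},"required":["targets"]}

```bash
mkdir -p pics; cat > h.py <<'E'
import numpy as np,cv2
from station import readout,vision,r,recognise,masks_of
def grab(n,fn=None):
    p=vision.grab_frame(n)
    if fn: cv2.imwrite('pics/'+fn,p['color'][:,:,::-1])
    return p
def pts(p,uv):
    K=p['camera_matrix'];T=np.linalg.inv(p['world_to_cam']);o=[]
    for u,v in uv:
        d=p['depth'][int(v),int(u)]
        x=(u-K[0,2])/K[0,0]*d;y=(v-K[1,2])/K[1,1]*d
        o.append((T@[x,-y,-d,1])[:3])
    return np.array(o)
def proj(p,X):
    X=np.atleast_2d(X);K=p['camera_matrix'];c=(p['world_to_cam']@np.c_[X,np.ones(len(X))].T)[:3]
    return np.c_[K[0,0]*c[0]/-c[2]+K[0,2],K[1,1]*-c[1]/-c[2]+K[1,2]]
def maskpts(p,m):
    v,u=np.nonzero(m&(p['depth']>0));return pts(p,np.c_[u,v])
E
python3 - <<'E'
from h import *
np.set_printoptions(precision=4,suppress=True)
s=readout.state();print({k:np.round(v,3) for k,v in s.items()})
for n in ['scene','top']:
    p=grab(n,n+'0.png')
    for t in ['stand','roller_center','clamp','shaker','tub','spatula']:
        for q in masks_of(p,t):
            P=maskpts(p,q['mask']);
            print(n,t,round(q['conf'],2),np.round(q['centre']),q['mask'].sum(),np.median(P,0) if len(P) else '',P.min(0) if len(P) else '',P.max(0) if len(P) else '')
E
```

```text
{'time': np.float64(0.0), 'joints': array([ 1.09 ,  0.259,  1.536, -0.   ,  1.348, -0.203]), 'joint_velocities': array([ 0.001,  0.   , -0.001, -0.001,  0.   , -0.002]), 'effort': array([  0.   , -43.73 , -28.399,   0.072,   0.042,  -0.   ]), 'position': array([0.151, 0.528, 0.218]), 'tool_rot': array([-1.003,  1.33 ,  1.002]), 'ft_force': array([1.33 , 0.165, 0.354]), 'wrist_torque': array([ 0.003, -0.029,  0.045]), 'opening': np.float64(1.001)}
scene stand 0.75 [310. 200.] 2282 [0.5225 0.0378 0.0461] [ 0.3375 -0.2562 -0.0028] [0.6925 0.4739 0.217 ]
scene stand 0.21 [325. 161.] 377 [0.5139 0.1169 0.1649] [ 0.2425  0.0913 -0.0028] [0.5344 0.5662 0.217 ]
scene roller_center 0.85 [305. 211.] 607 [ 0.5674 -0.0786  0.0797] [ 0.4447 -0.0933  0.0015] [0.6319 0.0288 0.093 ]
scene roller_center 0.67 [351. 246.] 556 [ 0.7688 -0.1219  0.0407] [ 0.7047 -0.1758  0.0034] [ 0.8121 -0.0291  0.0495]
scene roller_center 0.66 [248. 244.] 677 [ 0.4919 -0.2741  0.0375] [ 0.3558 -0.2891 -0.0024] [ 0.5564 -0.2062  0.048 ]
scene roller_center 0.27 [298. 260.] 910 [ 0.6869 -0.2929  0.0867] [ 0.6491 -0.306  
[... 761 characters left out ...]
.1714 -0.0041] [ 0.8185 -0.0256  0.0504]
top roller_center 0.6 [411. 238.] 821 [ 0.4766 -0.2557  0.0406] [ 0.4037 -0.29   -0.0078] [ 0.5543 -0.2352  0.0503]
top roller_center 0.55 [342. 203.] 872 [ 0.5514 -0.0617  0.0855] [ 0.4796 -0.0926  0.0015] [ 0.648  -0.0376  0.0964]
top clamp 0.67 [273. 215.] 376 [0.5156 0.1303 0.1791] [ 0.4916  0.0947 -0.0053] [0.5641 0.1839 0.2179]
top shaker 0.63 [415. 163.] 511 [ 0.6661 -0.2638  0.1264] [ 0.6452 -0.3169 -0.0021] [ 0.7351 -0.2418  0.135 ]
top tub 0.64 [158. 193.] 6097 [0.5904 0.4871 0.007 ] [ 0.471   0.3311 -0.0067] [0.7136 0.6439 0.0944]
top spatula 0.82 [469. 184.] 1023 [ 0.6265 -0.4511  0.0045] [ 0.4719 -0.5929 -0.0058] [ 0.7011 -0.379   0.025 ]
```

```bash
python3 - <<'E'
import cv2
a=cv2.imread('pics/scene0.png')[90:350,170:450];cv2.imwrite('pics/s0c.png',cv2.resize(a,None,fx=2.3,fy=2.3,interpolation=2))
a=cv2.imread('pics/top0.png')[110:320,220:480];cv2.imwrite('pics/t0c.png',cv2.resize(a,None,fx=2.8,fy=2.8,interpolation=2))
E
```

```text
(no output)
```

View pics/s0c.png

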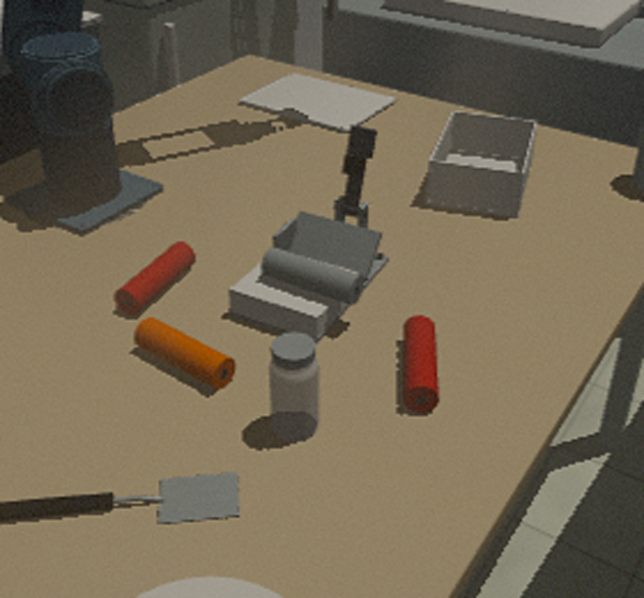

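View pics/t0c.png

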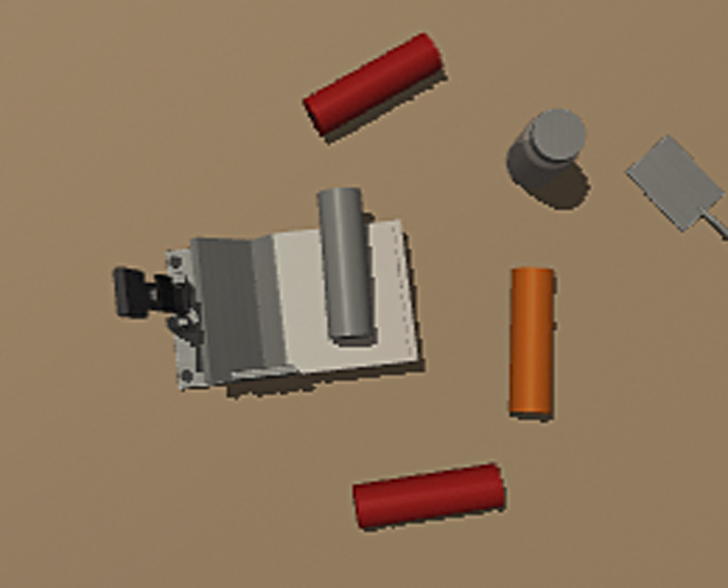

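```bash
cat > fit.py <<'E'
from h import *
from scipy.optimize import minimize,least_squares
np.set_printoptions(precision=4,suppress=True)
def fit(names=('top',)):
    C=[]
    for n in names:
        p=grab(n)
        v,u=np.mgrid[0:400,0:640]
        m=p['depth']>0
        P=maskpts(p,m)
        k=(abs(P[:,0]-.53)<.16)&(abs(P[:,1]-.03)<.17)&(P[:,2]>.012)&(P[:,2]<.25)
        C.append(P[k])
    return C
if __name__=='__main__':
    for n in ['top','scene']:
        P,=fit((n,))
        # far face: between y; fit plane via initial yaw guess
        from math import *
        th=0.10;o=np.array([.53,.075])
        for it in range(6):
            R=np.array([[cos(th),-sin(th)],[sin(th),cos(th)]])
            L=(P[:,:2]-o)@R
            k=(L[:,1]>8)&0 if 0 else (L[:,1]>.006)&(L[:,1]<.046)&(abs(L[:,0])<.06)&(abs(P[:,2]-.021-L[:,1])<.012)
            A=np.c_[P[k],np.ones(k.sum())]
            # z = a x + b y + c
            c=np.linalg.lstsq(np.c_[P[k][:,:2],np.ones(k.sum())],P[k][:,2],rcond=None)[0]
            res=P[k][:,2]-np.c_[P[k][:,:2],np.ones(k.sum())]@c
            th=atan2(-c[0],c[1])
            sl=hypot(c[0],c[1])
            # shift so that z-.021 = y'
            R=np.array([[cos(th),-sin(th)],[sin(th),cos(th)]])
            L=(P[:,:2]-o)@R
            dy=np.median(L[k,1]-(P[k,2]-.021)); o=o+R@[0,dy]
            L=(P[:,:2]-o)@R
            dk=(abs(P[:,2]-.045)<.004)&(L[:,1]<-.03)&(L[:,1]>-.145)
            x=L[dk,0]; lo,hi=np.percentile(x,[.3,99.7]); o=o+R@[(lo+83e-3+hi-65e-3)/2,0]
            print(n,k.sum(),th,o,'slope',sl,'rms',res.std(),'deck x',lo,hi,hi-lo,'deckz',np.median(P[dk,2]))
        L=np.c_[(P[:,:2]-o)@R,P[:,2]]
        q=(abs(L[:,1])<.034)&(L[:,0]<-.06)&(L[:,2]>.06); print('stop top',np.percentile(L[q],[2,50,98],axis=0))
        # roller: points with z>.055 and y in -.14..-.05
        q=(L[:,2]>.06)&(L[:,1]<-.04)&(L[:,1]>-.15)
        Q=L[q]
        f=lambda s:np.hypot(Q[:,1]-s[0]-s[1]*Q[:,0],Q[:,2]-s[2])-.0225
        s=least_squares(f,[-.09,0,.0675],loss='soft_l1',f_scale=.002).x
        print('roller y,slope,z',s,'x',np.percentile(Q[:,0],[1,99]),'home shift',np.percentile(Q[:,0],[1,99]).mean())
        q=(L[:,1]>.06)&(L[:,2]>.1);Q=L[q];print('arm',len(Q),np.percentile(Q,[2,50,98],axis=0))
        q=np.abs(Q[:,0])<.03; c=np.polyfit(Q[q][:,2],Q[q][:,1],1); print('arm line',c)
E
python3 fit.py
```

```text
top 5 0.0753643638841799 [0.5231 0.0673] slope 10.517031308034825 rms 0.004198047055616122 deck x -0.08997078455293064 0.057047691666861806 0.14701847621979244 deckz 0.044618191110547545
top 5 0.10948208097693946 [0.52   0.0663] slope 2.5477915653628744 rms 0.0033012036438120765 deck x -0.08580684295417135 0.061514668833754046 0.1473215117879254 deckz 0.044618292042278185
top 6 0.1376172809298354 [0.5173 0.0641] slope 1.7472331711430507 rms 0.003062304703253083 deck x -0.08617806943517207 0.062193321161877646 0.14837139059704973 deckz 0.044618191110547545Traceback (most recent call last):
  File "fit.py", line 36, in <module>
    x=L[dk,0]; lo,hi=np.percentile(x,[.3,99.7]); o=o+R@[(lo+83e-3+hi-65e-3)/2,0]
                     ~~~~~~~~~~~~~^^^^^^^^^^^^^
    return _quantile_unchecked(
        a, q, axis, out, overwrite_input, method, keepdims, weights)
    return _ureduce(a,
                    func=_quantile_ureduce_func,
    ...<5 lines>...
                    overwrite_input=overwrite_input,
                    method=method)
    r = func(a, **kwargs)
    result = _quantile(arr,
                       quantiles=q,
    ...<2 lines>...
                       out=out,
                       weights=wgt)
    slices_having_nans = np.isnan(arr[-1, ...])
                                  ~~~^^^^^^^^^
IndexError: index -1 is out of bounds for axis 0 with size 0
```

```bash
sed -i 's/o=np.array(\[.53,.075\])/o=np.array([.52,.03])/' fit.py; python3 fit.py
```

```text
top 590 0.1014818491504394 [0.5247 0.0287] slope 1.014040428933044 rms 0.0024112152506349524 deck x -0.07801416423623697 0.06904055576177273 0.1470547199980097 deckz 0.04474162704817619
top 591 0.10142716638610834 [0.5247 0.0286] slope 1.0156323388603539 rms 0.002405111019195543 deck x -0.08252047216305972 0.06453321295779944 0.14705368512085915 deckz 0.044730296455480545
top 590 0.10132868572120866 [0.5247 0.0286] slope 1.0163044850130067 rms 0.0024045465015039885 deck x -0.08251398557192341 0.0645347068770697 0.1470486924489931 deckz 0.044730296455480545
top 590 0.10132868572120866 [0.5247 0.0286] slope 1.0163044850130067 rms 0.0024045465015039885 deck x -0.08252434622449654 0.06452434622449657 0.1470486924489931 deckz 0.044730296455480545
top 590 0.10132868572120866 [0.5247 0.0286] slope 1.0163044850130067 rms 0.0024045465015039885 deck x -0.08252434622449654 0.06452434622449657 0.1470486924489931 deckz 0.044730296455480545
top 590 0.10132868572120866 [0.5247 0.0286] slope 1.0163044850130067 rms 0.0024045465015039885 deck x -0.08252434622449654 0.06452434622449657 0.14704869244899
[... 1077 characters left out ...]
45358382703154176
scene 433 0.11363716861802511 [0.5365 0.0281] slope 0.9763168534578566 rms 0.0035265558021699487 deck x -0.09763648454836385 0.0796364845483638 0.17727296909672766 deckz 0.045358382703154176
scene 433 0.11363716861802511 [0.5365 0.0281] slope 0.9763168534578566 rms 0.0035265558021699487 deck x -0.09763648454836385 0.0796364845483638 0.17727296909672766 deckz 0.045358382703154176
stop top [[-0.0968 -0.0329  0.0603]
 [-0.0891 -0.0078  0.0714]
 [-0.0866  0.03    0.0763]]
roller y,slope,z [-0.0928 -0.0556  0.0677] x [-0.067   0.0831] home shift 0.008074905082443913
arm 341 [[-0.0339  0.0714  0.1005]
 [-0.0108  0.0889  0.1727]
 [ 0.0098  0.1159  0.2154]]
arm line [0.3406 0.037 ]
```

```bash
cat >> h.py <<'E'
from scipy.spatial.transform import Rotation as Ro
TH=0.1013;O=np.array([.5247,.0286])
RR=np.array([[np.cos(TH),-np.sin(TH)],[np.sin(TH),np.cos(TH)]])
def S2W(x,y): return O+RR@[x,y]
def W2S(P): return RR.T@(np.asarray(P)[:2]-O)
def st():
    s=readout.state();R=Ro.from_rotvec(s['tool_rot']).as_matrix()
    print('t',s['time'],'pos',np.round(s['position'],4),'stand mm',np.round(W2S(s['position'])*1e3,1),'jaw yaw',round(np.arctan2(R[1,2],R[0,2]),4),'tool x',np.round(R[:,0],3),'F',np.round(s['ft_force'],1),'Fst',np.round(RR.T@s['ft_force'][:2],1),'open',s['opening'])
E
python3 -c "
from h import *
st()
for q in [(22,-136),(22,-55),(125,0),(95,0),(0,150),(0,-30)]: print(q,S2W(q[0]/1e3,q[1]/1e3)*1e3)"
```

```text
t 0.85 pos [0.1508 0.5289 0.2187] stand mm [-321.4  535.6] jaw yaw 1.293 tool x [-0.  0. -1.] F [ 0.5  0.4 -0.7] Fst [0.6 0.3] open 0.9992857209143567
(22, -136) [ 560.34046778 -104.47801117]
(22, -55) [552.14919396 -23.89325434]
(125, 0) [649.05919264  41.24085467]
(95, 0) [619.2129864   38.20704955]
(0, 150) [509.5309744  177.83103116]
(0, -30) [527.73380512  -1.24620623]
```

>>> {"name": "arm_command", "arguments": {
  "targets": [
    [[20,-30,16],-0.1],
    [[27,-42,16],-0.1],
    [[27,-42,16],-0.1],
    [[27,-42,16],-0.1],
    [[27,-42,10],-0.1]
  ]
}}

```text
time: 1.48
position: [0.2798, 0.3272, 0.2936]
tool_rot: [-0.613, 1.483, 0.613]
ft_force: [0.4, 0.7, -0.9]
opening: 0.999
```

>>> {"name": "arm_command", "arguments": {
  "targets": [
    [[30,-45,0],-0.1],
    [[30,-45,0],-0.1],
    [[30,-45,0],-0.1],
    [[30,-45,0],-0.1],
    [[30,-45,0],-0.1]
  ]
}}

```text
time: 2.1
position: [0.4339, 0.0948, 0.2964]
tool_rot: [-0.211, 1.553, 0.21]
ft_force: [0.1, 0.9, 0.1]
opening: 1.0
```

>>> {"name": "arm_command", "arguments": {
  "targets": [
    [[32,-50,0],-0.05],
    [[32,-50,0],-0.05],
    [[30,-50,0],-0.05],
    [[30,-47,0],-0.02],
    [[0,0,0],0]
  ]
}}

```text
time: 2.72
position: [0.5624, -0.1132, 0.2958]
tool_rot: [-0.068, 1.561, 0.067]
ft_force: [-0.1, 0.8, -0.7]
opening: 0.999
```

```bash
python3 -c "
from h import *
st()
p=grab('wrist','w1.png')"
```

```text
t 2.725 pos [ 0.5624 -0.1132  0.2958] stand mm [  23.2 -144.9] jaw yaw 0.0861 tool x [ 0.009 -0.001 -1.   ] F [-0.1  0.8 -0.7] Fst [0.  0.8] open 0.9992363437572542
```

View pics/w1.png

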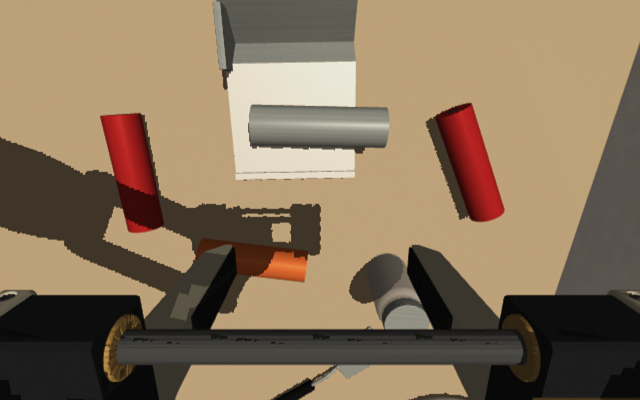

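```bash
cat > chk.py <<'E'
from h import *
from scipy.optimize import least_squares
import sys
def run(n,ylo=-.15,yhi=.02,zlo=.058):
    p=grab(n);P=maskpts(p,p['depth']>0)
    L=np.c_[(P[:,:2]-O)@RR,P[:,2]]
    q=(L[:,1]>-.145)&(L[:,1]<-.03)&(abs(L[:,2]-.045)<.003);print(n,'deck x',np.percentile(L[q][:,0],[.5,99.5]),'z',np.median(L[q][:,2]))
    q=(L[:,1]>.01)&(L[:,1]<.046)&(abs(L[:,0]+.01)<.05)&(abs(L[:,2]-.021-L[:,1])<.01);c=np.median(L[q][:,1]-(L[q][:,2]-.021)) if q.any() else None
    k=np.polyfit(L[q][:,0],L[q][:,1]-L[q][:,2],1) if q.any() else None
    print(' far face y err',c,'yaw err',k)
    best=None
    for m in masks_of(p,'roller_center'):
        Q=maskpts(p,m['mask']);Q=np.c_[(Q[:,:2]-O)@RR,Q[:,2]]
        if abs(np.median(Q[:,0])-.02)<.06 and -.15<np.median(Q[:,1])<.04:
            Q=Q[Q[:,2]>zlo]
            f=lambda s:np.hypot(Q[:,1]-s[0]-s[1]*Q[:,0],Q[:,2]-s[2])-.0225
            s=least_squares(f,[np.median(Q[:,1]),0,np.percentile(Q[:,2],95)-.0225],loss='soft_l1',f_scale=.002).x
            x=np.percentile(Q[:,0],[1,99]);print(' roller conf',round(m['conf'],2),'y,slope,z',s,'x',x,'centre x',x.mean()*1e3)
np.set_printoptions(precision=4,suppress=True)
if __name__=='__main__':
    for n in sys.argv[1:]: run(n)
E
python3 chk.py wrist top
```

```text
wrist deck x [-0.2341  0.221 ] z 0.045395055364664316
 far face y err -0.0008088563407858251 yaw err [ 0.002  -0.0218]
 roller conf 0.94 y,slope,z [-0.093  -0.0382  0.0679] x [-0.0516  0.0952] centre x 21.80334712428502
top deck x [-0.0825  0.2215] z 0.04472627181577726
 far face y err 0.00011243251189035214 yaw err [ 0.0011 -0.021 ]
 roller conf 0.84 y,slope,z [-0.0928 -0.0423  0.0672] x [-0.0653  0.0893] centre x 11.980904056126056
```

>>> {"name": "arm_command", "arguments": {
  "targets": [
    [[-1,8,-50],0.015],
    [[0,0,-55],0],
    [[0,0,-55],0],
    [[0,0,-45],0],
    [[0,0,-20],0]
  ]
}}

```text
time: 3.6
position: [0.5606, -0.0938, 0.0746]
tool_rot: [-0.098, 1.542, 0.086]
ft_force: [1.6, -14.3, 27.8]
opening: 1.0
```

```bash
python3 -c "
from h import *
st()
p=grab('wrist','w2.png')"
```

```text
t 3.6 pos [ 0.5606 -0.0938  0.0746] stand mm [  23.4 -125.4] jaw yaw 0.1176 tool x [ 0.027 -0.006 -1.   ] F [  1.6 -14.3  27.8] Fst [  0.2 -14.4] open 0.9997417483792086
```

View pics/w2.png

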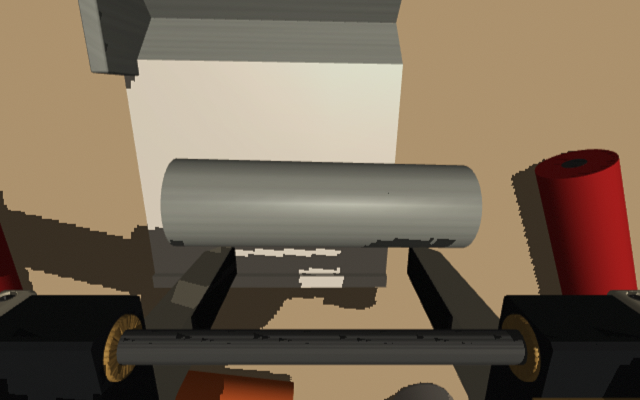

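>>> {"name": "arm_command", "arguments": {
  "targets": [
    [[0,-4,6],0],
    [[2,-8,10],0],
    [[0,-5,0],0],
    [[0,0,0],0],
    [[0,0,0],0]
  ]
}}

```text
time: 4.28
position: [0.5641, -0.1104, 0.0943]
tool_rot: [-0.103, 1.537, 0.087]
ft_force: [-0.0, 0.8, -0.2]
opening: 0.996
```

```bash
python3 -c "
from h import *
st()"; python3 chk.py wrist top
```

```text
t 4.275 pos [ 0.5641 -0.1104  0.0943] stand mm [  25.1 -142.3] jaw yaw 0.1214 tool x [ 0.032 -0.009 -0.999] F [-0.   0.8 -0.2] Fst [0.  0.8] open 0.9961690157225785
wrist deck x [-0.0826  0.2202] z 0.04540424486917766
 far face y err None yaw err None
 roller conf 0.61 y,slope,z [-0.1363 -1.2865  0.0542] x [-0.0828  0.0005] centre x -41.124480513391205
 roller conf 0.6 y,slope,z [-0.0928 -0.0099  0.0679] x [-0.0515  0.0952] centre x 21.834172159449917
top deck x [-0.0819  0.2249] z 0.0446700631209096
 far face y err -1.4888348952473048e-05 yaw err [ 0.0012 -0.0209]
 roller conf 0.93 y,slope,z [-0.0931 -0.0119  0.0673] x [-0.053   0.0956] centre x 21.26865035505306
```

>>> {"name": "arm_command", "arguments": {
  "targets": [
    [[-1,0,-15],-0.02],
    [[0,0,-15],0],
    [[0,0,-8],0],
    [[0,0,0],0],
    [[0,0,0],0]
  ]
}}

```text
time: 5.1
position: [0.5616, -0.1096, 0.0515]
tool_rot: [-0.086, 1.541, 0.071]
ft_force: [0.1, 0.8, -0.5]
opening: 0.999
```

```bash
python3 -c "
from h import *
st()"
```

```text
t 5.1 pos [ 0.5616 -0.1096  0.0515] stand mm [  22.8 -141.2] jaw yaw 0.1003 tool x [ 0.028 -0.008 -1.   ] F [ 0.1  0.8 -0.5] Fst [0.2 0.8] open 0.9989380937178025
```

>>> {"name": "arm_command", "arguments": {
  "targets": [
    [[-1,6,5],0],
    [[-1,6,0],0],
    [[0,5,0],0],
    [[-1,5,0],0],
    [[-1,5,0],0]
  ]
}}

```text
time: 5.72
position: [0.5587, -0.0815, 0.0587]
tool_rot: [-0.087, 1.538, 0.07]
ft_force: [1.1, -1.4, -0.3]
opening: 0.998
```

```bash
python3 -c "
from h import *
st()"; python3 chk.py top|tail -2
```

```text
t 5.725 pos [ 0.5587 -0.0815  0.0587] stand mm [  22.7 -112.9] jaw yaw 0.1003 tool x [ 0.032 -0.009 -0.999] F [ 1.1 -1.4 -0.3] Fst [ 0.9 -1.5] open 0.9984453867425819
 far face y err 0.0003560998640430302 yaw err [ 0.0011 -0.0207]
 roller conf 0.54 y,slope,z [-0.0817 -0.0113  0.0672] x [-0.0526  0.0384] centre x -7.095676606370806
```

>>> {"name": "arm_command", "arguments": {
  "targets": [
    [[-1,6,0],0],
    [[0,6,0],0],
    [[-1,6,0],0],
    [[0,6,0],0],
    [[-1,6,0],0]
  ]
}}

```text
time: 6.45
position: [0.5552, -0.0494, 0.0583]
tool_rot: [-0.087, 1.539, 0.07]
ft_force: [-0.4, 0.3, 0.1]
opening: 1.002
```

>>> {"name": "arm_command", "arguments": {
  "targets": [
    [[-1,5,0],0],
    [[0,5,0],0],
    [[-1,4,0],0],
    [[0,4,0],0],
    [[0,3,0],0]
  ]
}}

```text
time: 7.08
position: [0.5527, -0.0263, 0.0582]
tool_rot: [-0.086, 1.539, 0.071]
ft_force: [-0.3, -0.2, 0.0]
opening: 1.001
```

```bash
python3 -c "
from h import *
st()"; python3 chk.py top|tail -2;python3 chk.py wrist
```

```text
t 7.075 pos [ 0.5527 -0.0263  0.0582] stand mm [ 22.3 -57.5] jaw yaw 0.1006 tool x [ 0.03  -0.008 -1.   ] F [-0.3 -0.2  0. ] Fst [-0.3 -0.1] open 1.0008228022380092
 far face y err -1.622393386316312e-06 yaw err [ 0.0192 -0.0205]
 roller conf 0.73 y,slope,z [-0.0261  0.0059  0.0673] x [-0.0525  0.0254] centre x -13.539594520370118
wrist deck x [-0.0826  0.1991] z 0.04548807226403759
 far face y err -0.0005372423251062634 yaw err [ 0.0034 -0.0215]
 roller conf 0.77 y,slope,z [-0.024  -0.0014  0.0678] x [-0.0515  0.0954] centre x 21.9611199252008
```

Just at the edge; a little further.

>>> {"name": "arm_command", "arguments": {
  "targets": [
    [[0,3,0],0],
    [[0,3,0],0],
    [[0,3,0],0],
    [[0,0,0],0],
    [[0,0,0],0]
  ]
}}

```text
time: 7.9
position: [0.5527, -0.0171, 0.058]
tool_rot: [-0.086, 1.54, 0.071]
ft_force: [-0.5, 0.3, -0.0]
opening: 1.002
```

```bash
python3 -c "
from h import *
st()"; python3 chk.py top|tail -2;python3 chk.py wrist
```

```text
t 7.9 pos [ 0.5527 -0.0171  0.058 ] stand mm [ 23.2 -48.3] jaw yaw 0.1004 tool x [ 0.03  -0.008 -1.   ] F [-0.5  0.3 -0. ] Fst [-0.5  0.4] open 1.0024976147386127
 far face y err -5.194596080244224e-05 yaw err [-0.0027 -0.0212]
 roller conf 0.65 y,slope,z [-0.0006  0.0077  0.0525] x [-0.0524  0.0316] centre x -10.367376771636943
wrist deck x [-0.0821  0.19  ] z 0.04549672151169332
 far face y err -0.0005339489285320388 yaw err [ 0.003  -0.0215]
 roller conf 0.63 y,slope,z [-0.      0.0017  0.0532] x [-0.0515  0.0953] centre x 21.915704227031263
 roller conf 0.63 y,slope,z [0.0502 0.3111 0.0519] x [-0.0823  0.0626] centre x -9.826419808659988
```

>>> {"name": "arm_command", "arguments": {
  "targets": [
    [[2,-15,0],0],
    [[0,0,30],0],
    [[5,0,45],0],
    [[40,15,10],0],
    [[50,40,0],0]
  ],
  "claw": 1
}}

```text
time: 8.72
position: [0.6491, 0.0151, 0.1465]
tool_rot: [-0.082, 1.541, 0.064]
ft_force: [0.7, -1.3, 0.2]
opening: 1.003
```

```bash
python3 -c "
from h import *
st()"; python3 chk.py top|tail -2
```

```text
t 8.725 pos [0.6491 0.0151 0.1465] stand mm [122.4 -26. ] jaw yaw 0.0938 tool x [ 0.029 -0.01  -1.   ] F [ 0.7 -1.3  0.2] Fst [ 0.6 -1.4] open 1.0034415649689201
 roller conf 0.58 y,slope,z [-0.0021  0.0475  0.0524] x [0.0331 0.0569] centre x 44.98789040089339
 roller conf 0.41 y,slope,z [0.0568 0.0317 0.0495] x [0.0458 0.0633] centre x 54.55251128225701
```

>>> {"name": "arm_command", "arguments": {
  "targets": [
    [[5,14,0],0.01],
    [[5,13,0],0],
    [[0,0,0],0],
    [[0,0,0],0],
    [[0,0,-20],0]
  ],
  "claw": -1,
  "newtons": 10
}}

```text
time: 9.45
position: [0.6612, 0.0455, 0.1256]
tool_rot: [-0.093, 1.538, 0.077]
ft_force: [-1.4, 0.1, -0.8]
opening: 0.512
```

>>> {"name": "arm_command", "arguments": {
  "targets": [
    [[0,0,-25],0],
    [[0,0,-25],0],
    [[0,0,-15],0],
    [[0,0,-7],0],
    [[0,0,0],0]
  ]
}}

```text
time: 10.07
position: [0.6598, 0.0431, 0.0519]
tool_rot: [-0.092, 1.539, 0.075]
ft_force: [0.1, 1.0, 0.1]
opening: 0.01
```

```bash
python3 -c "
from h import *
st();grab('wrist','w3.png');grab('scene','s3.png')
a=cv2.imread('pics/s3.png')[90:350,170:450];cv2.imwrite('pics/s3c.png',cv2.resize(a,None,fx=2.3,fy=2.3,interpolation=2))"; python3 chk.py top|tail -2
```

```text
t 10.075 pos [0.6598 0.0431 0.0519] stand mm [135.9   0.7] jaw yaw 0.1067 tool x [ 0.031 -0.01  -0.999] F [0.1 1.  0.1] Fst [0.2 1. ] open 0.009866859577899555
top deck x [-0.2349  0.2183] z 0.04470165975388252
 far face y err None yaw err None
```

View pics/w3.png

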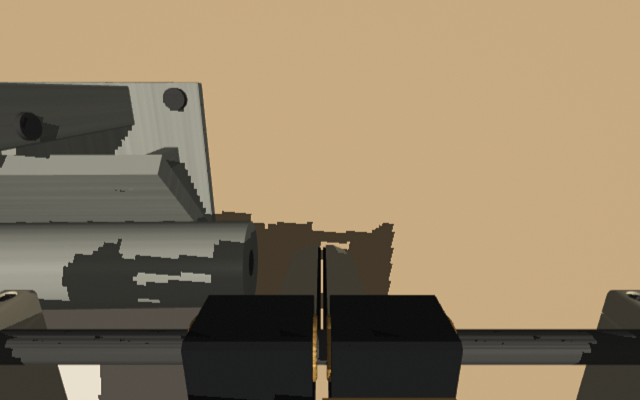

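View pics/s3c.png

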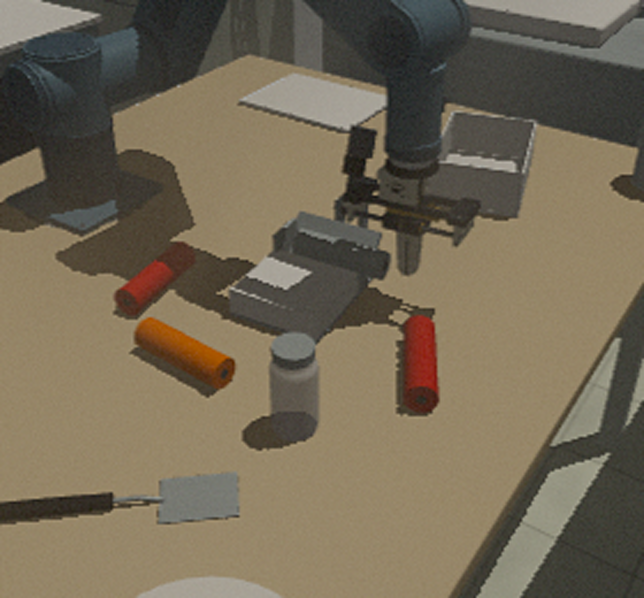

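>>> {"name": "arm_command", "arguments": {
  "targets": [
    [[-5,-1,0],0],
    [[-5,-1,0],0],
    [[-4,0,0],0],
    [[-3,0,0],0],
    [[-2,0,0],0]
  ]
}}

```text
time: 10.9
position: [0.6408, 0.0412, 0.0544]
tool_rot: [-0.093, 1.535, 0.074]
ft_force: [0.6, -0.4, 0.2]
opening: 0.005
```

```bash
python3 -c "
from h import *
st()"
```

```text
t 10.9 pos [0.6408 0.0412 0.0544] stand mm [116.8   0.8] jaw yaw 0.1072 tool x [ 0.035 -0.01  -0.999] F [ 0.6 -0.4  0.2] Fst [ 0.5 -0.5] open 0.004700037030083193
```

>>> {"name": "arm_command", "arguments": {
  "targets": [
    [[-2,0,-1],0],
    [[-2,-1,-1],0],
    [[-2,0,-1],0],
    [[-2,0,0],0],
    [[-2,0,0],0]
  ]
}}

```text
time: 11.52
position: [0.6349, 0.0404, 0.0533]
tool_rot: [-0.093, 1.524, 0.074]
ft_force: [2.8, -0.6, -0.1]
opening: 0.005
```

```bash
python3 -c "
from h import *
st()"
```

```text
t 11.525 pos [0.6349 0.0404 0.0533] stand mm [110.8   0.6] jaw yaw 0.1071 tool x [ 0.045 -0.01  -0.999] F [ 2.8 -0.6 -0.1] Fst [ 2.7 -0.8] open 0.0045147027480637635
```

>>> {"name": "arm_command", "arguments": {
  "targets": [
    [[-3,0,0],0],
    [[-3,-1,0],0],
    [[-3,0,0],0],
    [[-3,0,0],0],
    [[-3,-1,0],0]
  ]
}}

```text
time: 12.15
position: [0.6194, 0.0382, 0.0534]
tool_rot: [-0.093, 1.523, 0.074]
ft_force: [4.5, 1.3, 0.3]
opening: 0.004
```

```bash
python3 -c "
from h import *
st()"; python3 chk.py wrist
```

```text
t 12.15 pos [0.6194 0.0382 0.0534] stand mm [95.2 -0. ] jaw yaw 0.1069 tool x [ 0.046 -0.01  -0.999] F [4.5 1.3 0.3] Fst [4.6 0.8] open 0.004463264460511275
wrist deck x [-0.0663  0.2123] z 0.045550700733865745
 far face y err -0.0006933457223903851 yaw err [ 0.0038 -0.0221]
 roller conf 0.78 y,slope,z [-0.0001  0.0007  0.0533] x [-0.055   0.0763] centre x 10.66043571176017
```

>>> {"name": "arm_command", "arguments": {
  "targets": [
    [[-1,0,0],0],
    [[-1,0,0],0],
    [[-1,0,0],0],
    [[-1,0,0],0],
    [[-1,0,0],0]
  ]
}}

```text
time: 12.88
position: [0.6163, 0.0378, 0.0537]
tool_rot: [-0.093, 1.519, 0.073]
ft_force: [6.9, 1.2, -2.1]
opening: 0.007
```

```bash
python3 -c "
from h import *
st()"; python3 chk.py wrist|tail -1
```

```text
t 12.875 pos [0.6163 0.0378 0.0537] stand mm [92.  -0.1] jaw yaw 0.1067 tool x [ 0.051 -0.01  -0.999] F [ 6.9  1.2 -2.1] Fst [7.  0.5] open 0.007162984528236824
 roller conf 0.83 y,slope,z [-0.0001  0.0019  0.0534] x [-0.0578  0.0729] centre x 7.533466825395865
```

>>> {"name": "arm_command", "arguments": {
  "targets": [
    [[-1,0,0],0],
    [[-1,0,0],0],
    [[-1,0,0],0],
    [[-1,0,0],0],
    [[0,0,0],0]
  ]
}}

```text
time: 13.6
position: [0.6166, 0.0377, 0.0542]
tool_rot: [-0.093, 1.511, 0.072]
ft_force: [3.0, -0.1, -1.1]
opening: 0.005
```

```bash
python3 -c "
from h import *
st()"; python3 chk.py wrist|tail -1
```

```text
t 13.6 pos [0.6166 0.0377 0.0542] stand mm [92.3 -0.3] jaw yaw 0.1063 tool x [ 0.059 -0.01  -0.998] F [ 3.  -0.1 -1.1] Fst [ 3.  -0.4] open 0.005430856080832827
 roller conf 0.78 y,slope,z [-0.0002  0.0028  0.0536] x [-0.0572  0.0728] centre x 7.838511957006525
```

>>> {"name": "arm_command", "arguments": {
  "targets": [
    [[0,0,0],0],
    [[-1,0,0],0],
    [[-2,0,0],0],
    [[-2,0,0],0],
    [[-2,0,0],0]
  ]
}}

```text
time: 14.32
position: [0.6167, 0.0374, 0.0566]
tool_rot: [-0.093, 1.495, 0.07]
ft_force: [8.9, 1.4, -0.8]
opening: 0.003
```

```bash
python3 -c "
from h import *
st()"; python3 chk.py wrist|tail -1
```

```text
t 14.325 pos [0.6167 0.0374 0.0566] stand mm [92.4 -0.5] jaw yaw 0.1056 tool x [ 0.074 -0.011 -0.997] F [ 8.9  1.4 -0.8] Fst [9.  0.5] open 0.0031489425105596337
 roller conf 0.6 y,slope,z [-0.0004  0.0116  0.0548] x [-0.0572  0.0731] centre x 7.980339074614585
```

>>> {"name": "arm_command", "arguments": {
  "targets": [
    [[4,0,0],0],
    [[8,1,0],0],
    [[10,1,0],0],
    [[10,1,0],0],
    [[0,0,0],0]
  ]
}}

```text
time: 15.05
position: [0.6469, 0.0406, 0.0551]
tool_rot: [-0.093, 1.504, 0.071]
ft_force: [1.1, -0.1, 0.2]
opening: 0.007
```

```bash
python3 -c "
from h import *
st();grab('wrist','w4.png')"; python3 chk.py wrist top
```

```text
t 15.05 pos [0.6469 0.0406 0.0551] stand mm [122.8  -0.4] jaw yaw 0.106 tool x [ 0.066 -0.011 -0.998] F [ 1.1 -0.1  0.2] Fst [ 1.1 -0.2] open 0.006543668785245615
wrist deck x [-0.0381  0.05  ] z 0.045631594518529967
 far face y err -0.0006760607307482597 yaw err [ 0.0062 -0.0222]
 roller conf 0.86 y,slope,z [-0.      0.0012  0.0532] x [-0.0277  0.0754] centre x 23.8118734257311
top deck x [-0.2339  0.2197] z 0.044580213273142655
 far face y err 0.0010229412522041702 yaw err [ 1.3006 -0.0678]
```

View pics/w4.png

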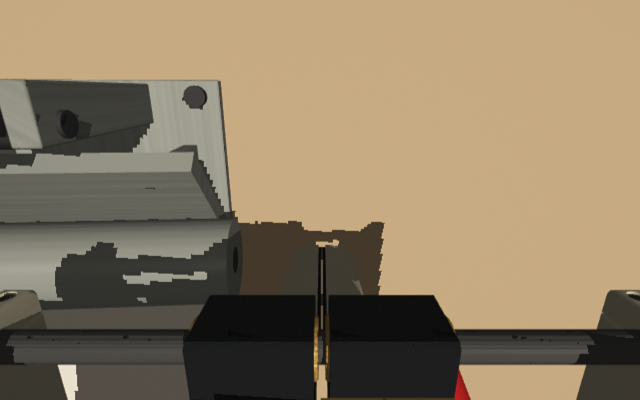

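>>> {"name": "arm_command", "arguments": {
  "targets": [
    [[0,0,50],0],
    [[0,-20,50],0],
    [[-20,-30,45],0],
    [[-30,-30,40],0],
    [[-30,-30,10],0]
  ]
}}

```text
time: 15.92
position: [0.5616, -0.07, 0.2539]
tool_rot: [-0.097, 1.508, 0.074]
ft_force: [-0.9, -0.2, -0.2]
opening: 0.008
```

>>> {"name": "arm_command", "arguments": {
  "targets": [
    [[0,0,0],0],
    [[0,0,0],0],
    [[0,0,0],0],
    [[0,0,0],0],
    [[0,0,0],0]
  ]
}}

```text
time: 16.55
position: [0.5611, -0.0695, 0.2536]
tool_rot: [-0.096, 1.509, 0.074]
ft_force: [-1.3, 0.2, 0.3]
opening: 0.007
```

```bash
python3 -c "
from h import *
st();grab('wrist','w5.png')"; python3 chk.py wrist top
```

```text
t 16.55 pos [ 0.5611 -0.0695  0.2536] stand mm [  26.3 -101.2] jaw yaw 0.1093 tool x [ 0.061 -0.011 -0.998] F [-1.3  0.2  0.3] Fst [-1.3  0.3] open 0.006817512230264387
wrist deck x [-0.2336  0.2187] z 0.045455040516578726
 far face y err -0.0007445382812469176 yaw err [ 0.003  -0.0217]
 roller conf 0.84 y,slope,z [-0.0002  0.0019  0.0532] x [-0.0731  0.0732] centre x 0.06404981192376091
top deck x [-0.0826  0.063 ] z 0.04469642067670754
 far face y err -0.00025425045541984173 yaw err [-0.0022 -0.0212]
 roller conf 0.77 y,slope,z [-0.0003 -0.005   0.0524] x [-0.0743  0.074 ] centre x -0.15900726419275368
```

View pics/w5.png

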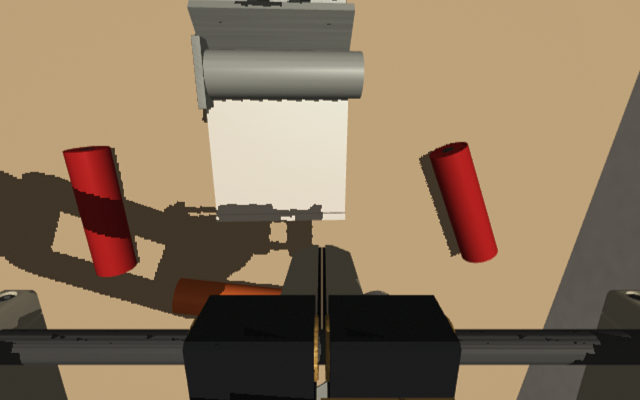

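>>> {"name": "arm_command", "arguments": {
  "targets": [
    [[0,0,25],0],
    [[-13,55,0],0],
    [[-13,60,0],0],
    [[-13,60,0],0],
    [[-12,60,0],0]
  ]
}}

```text
time: 17.42
position: [0.5099, 0.1661, 0.2796]
tool_rot: [-0.088, 1.506, 0.065]
ft_force: [0.2, -0.1, -0.2]
opening: 0.01
```

>>> {"name": "arm_command", "arguments": {
  "targets": [
    [[-4,27,0],0],
    [[0,0,0],0],
    [[0,0,-45],0],
    [[0,0,-45],0],
    [[0,0,-20],0]
  ]
}}

```text
time: 18.05
position: [0.5067, 0.1955, 0.1701]
tool_rot: [-0.092, 1.498, 0.069]
ft_force: [-0.5, 0.2, 0.8]
opening: 0.009
```

```bash
cat > arm.py <<'E'
from h import *
st();p=grab('top');P=maskpts(p,p['depth']>0);L=np.c_[(P[:,:2]-O)@RR,P[:,2]]
p2=grab('scene')
for n,p in(('top',p),('scene',p2)):
    for m in masks_of(p,'clamp'):
        Q=maskpts(p,m['mask']);Q=np.c_[(Q[:,:2]-O)@RR,Q[:,2]];Q=Q[(abs(Q[:,0])<.035)&(abs(Q[:,1])<.14)&(Q[:,2]>.08)]
        if len(Q): 
            dy=.075-Q[:,1];dz=Q[:,2]-.0873;k=np.hypot(dy,dz)>.05
            print(n,round(m['conf'],2),len(Q),np.percentile(Q,[2,50,98],axis=0).round(4).tolist(),'ang',np.percentile(np.arctan2(dz[k],dy[k]),[10,50,90]).round(3))
E
python3 arm.py; python3 -c "
from h import *
grab('wrist','w6.png');grab('scene','s6.png')
a=cv2.imread('pics/s6.png')[90:350,170:450];cv2.imwrite('pics/s6c.png',cv2.resize(a,None,fx=2.3,fy=2.3,interpolation=2))"
```

```text
t 18.05 pos [0.5067 0.1955 0.1701] stand mm [ -1.1 167.9] jaw yaw 0.1042 tool x [ 0.072 -0.011 -0.997] F [-0.5  0.2  0.8] Fst [-0.4  0.2] open 0.008683898933677032
top 0.71 331 [[-0.0195, 0.069, 0.092], [-0.001, 0.1006, 0.1819], [0.0184, 0.1208, 0.2171]] ang [1.65  1.843 1.893]
scene 0.73 352 [[-0.0207, 0.0646, 0.0878], [0.0001, 0.0857, 0.1706], [0.0187, 0.1137, 0.2151]] ang [1.617 1.822 1.872]
```

View pics/s6c.png

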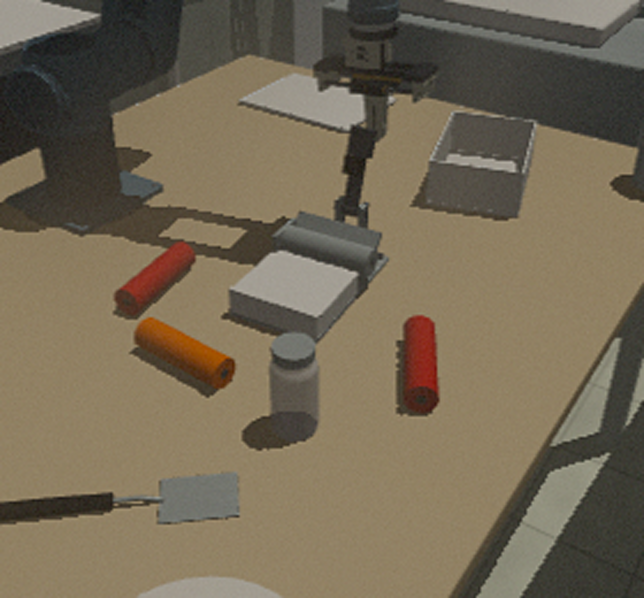

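>>> {"name": "arm_command", "arguments": {
  "targets": [
    [[1,-10,-3],0],
    [[1,-8,0],0],
    [[1,-8,0],0],
    [[1,-8,0],0],
    [[1,-8,0],0]
  ]
}}

```text
time: 18.98
position: [0.5159, 0.1533, 0.1744]
tool_rot: [-0.089, 1.486, 0.072]
ft_force: [-1.7, 7.2, 4.8]
opening: 0.001
```

```bash
python3 arm.py
```

```text
t 18.975 pos [0.5159 0.1533 0.1744] stand mm [  3.8 125. ] jaw yaw 0.1044 tool x [ 0.083 -0.006 -0.996] F [-1.7  7.2  4.8] Fst [-1.   7.3] open 0.0007470472594889538
top 0.76 208 [[-0.0201, 0.0668, 0.0901], [-0.0011, 0.0822, 0.1698], [0.0182, 0.0978, 0.2752]] ang [1.572 1.666 1.784]
scene 0.8 357 [[-0.0212, 0.0661, 0.0881], [-0.0002, 0.0817, 0.1716], [0.0188, 0.1072, 0.2179]] ang [1.553 1.757 1.803]
```

>>> {"name": "arm_command", "arguments": {
  "targets": [
    [[0,-9,-2],0],
    [[0,-9,-2],0],
    [[0,-9,-2],0],
    [[0,-9,-2],0],
    [[0,-9,-2],0]
  ]
}}

```text
time: 19.8
position: [0.5187, 0.112, 0.167]
tool_rot: [-0.086, 1.477, 0.079]
ft_force: [-0.3, 7.7, 6.5]
opening: 0.01
```

>>> {"name": "arm_command", "arguments": {
  "targets": [
    [[0,-9,-2],0],
    [[0,-9,-2],0],
    [[0,-9,-2],0],
    [[0,-9,-1],0],
    [[0,-9,-1],0]
  ]
}}

```text
time: 20.42
position: [0.5205, 0.0726, 0.16]
tool_rot: [-0.077, 1.471, 0.089]
ft_force: [0.1, 8.6, -0.9]
opening: 0.006
```

```bash
python3 arm.py; python3 -c "
from h import *
grab('wrist','w7.png');grab('scene','s7.png')
a=cv2.imread('pics/s7.png')[90:350,170:450];cv2.imwrite('pics/s7c.png',cv2.resize(a,None,fx=2.3,fy=2.3,interpolation=2))"
```

```text
t 20.425 pos [0.5205 0.0726 0.16  ] stand mm [ 0.3 44.2] jaw yaw 0.1068 tool x [ 0.098  0.013 -0.995] F [ 0.1  8.6 -0.9] Fst [0.9 8.5] open 0.0062971597877141145
scene 0.65 229 [[-0.0202, -0.0033, 0.0861], [0.0032, 0.0152, 0.1561], [0.0196, 0.0695, 0.2025]] ang [0.745 0.934 1.001]
```

View pics/s7c.png

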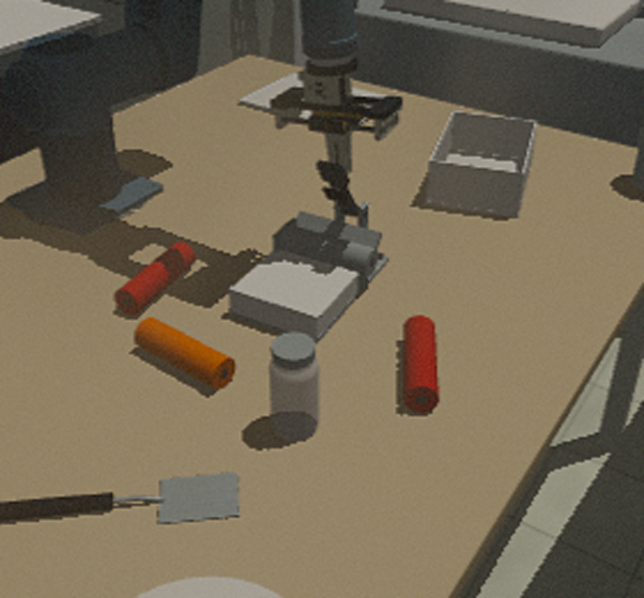

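>>> {"name": "arm_command", "arguments": {
  "targets": [
    [[1,-9,-1],0],
    [[1,-9,-1],0],
    [[1,-9,-1],0],
    [[1,-9,-1],0],
    [[1,-9,-2],0]
  ]
}}

```text
time: 21.35
position: [0.5223, 0.0314, 0.1523]
tool_rot: [-0.073, 1.477, 0.096]
ft_force: [-1.0, 6.5, 1.3]
opening: 0.009
```

```bash
python3 arm.py
```

```text
t 21.35 pos [0.5223 0.0314 0.1523] stand mm [-2.1  3. ] jaw yaw 0.1089 tool x [ 0.091  0.02  -0.996] F [-1.   6.5  1.3] Fst [-0.3  6.6] open 0.009136833271708158
scene 0.54 128 [[-0.0216, -0.0398, 0.0837], [0.0067, -0.0073, 0.1294], [0.0205, 0.0713, 0.1686]] ang [0.419 0.586 0.649]
```

>>> {"name": "arm_command", "arguments": {
  "targets": [
    [[1,-4,-4],0],
    [[0,-4,-4],0],
    [[1,-3,-4],0],
    [[0,-3,-4],0],
    [[1,-3,-4],0]
  ]
}}

```text
time: 22.18
position: [0.5242, 0.0157, 0.1314]
tool_rot: [-0.073, 1.479, 0.099]
ft_force: [-2.6, 4.2, 2.6]
opening: 0.007
```

```bash
python3 arm.py
```

```text
t 22.175 pos [0.5242 0.0157 0.1314] stand mm [ -1.8 -12.8] jaw yaw 0.1101 tool x [ 0.089  0.021 -0.996] F [-2.6  4.2  2.6] Fst [-2.2  4.5] open 0.007164485537599123
scene 0.67 159 [[-0.0199, -0.0549, 0.0918], [0.0055, -0.0159, 0.1251], [0.0204, 0.0716, 0.142]] ang [0.186 0.387 0.44 ]
scene 0.6 187 [[-0.0224, -0.0545, 0.0845], [0.0085, 0.0017, 0.1067], [0.024, 0.0794, 0.1418]] ang [0.176 0.375 0.435]
```

>>> {"name": "arm_command", "arguments": {
  "targets": [
    [[1,-3,-4],0],
    [[0,-2,-4],0],
    [[0,-2,-3],0],
    [[0,-2,-3],0],
    [[0,-1,-2],0]
  ]
}}

```text
time: 23.0
position: [0.5264, 0.0049, 0.1154]
tool_rot: [-0.073, 1.476, 0.098]
ft_force: [-0.8, 2.8, 2.8]
opening: 0.006
```

```bash
python3 arm.py
```

```text
t 23.0 pos [0.5264 0.0049 0.1154] stand mm [ -0.7 -23.7] jaw yaw 0.1101 tool x [ 0.092  0.021 -0.996] F [-0.8  2.8  2.8] Fst [-0.6  2.8] open 0.005965167235230759
scene 0.56 191 [[-0.0203, -0.0601, 0.0861], [0.0056, -0.0202, 0.1102], [0.02, 0.0725, 0.123]] ang [0.159 0.243 0.308]
```

>>> {"name": "arm_command", "arguments": {
  "targets": [
    [[0,0,-2],0],
    [[0,-1,-2],0],
    [[0,0,-2],0],
    [[0,-1,-2],0],
    [[0,0,-2],0]
  ]
}}

```text
time: 23.82
position: [0.5267, 0.0021, 0.1055]
tool_rot: [-0.075, 1.475, 0.097]
ft_force: [-1.1, 0.8, 3.9]
opening: 0.004
```

```bash
python3 arm.py
```

```text
t 23.825 pos [0.5267 0.0021 0.1055] stand mm [ -0.6 -26.6] jaw yaw 0.1105 tool x [ 0.093  0.019 -0.996] F [-1.1  0.8  3.9] Fst [-1.   0.9] open 0.00429275927046187
scene 0.45 165 [[-0.0184, -0.0616, 0.0817], [0.0063, -0.0233, 0.1012], [0.0211, 0.0694, 0.1081]] ang [0.087 0.149 0.194]
```

>>> {"name": "arm_command", "arguments": {
  "targets": [
    [[0,0,-1],0],
    [[0,0,-1],0],
    [[0,0,-1],0],
    [[0,0,-1],0],
    [[0,0,-1],0]
  ]
}}

```text
time: 24.65
position: [0.5269, 0.002, 0.1043]
tool_rot: [-0.077, 1.473, 0.097]
ft_force: [-4.3, 1.6, 10.6]
opening: 0.002
```

>>> {"name": "arm_command", "arguments": {
  "targets": [
    [[0,0,-1],0],
    [[0,0,-1],0],
    [[0,0,-1],0],
    [[0,0,-1],0],
    [[0,0,-1],0]
  ]
}}

```text
time: 25.28
position: [0.5268, 0.002, 0.1043]
tool_rot: [-0.079, 1.471, 0.096]
ft_force: [-5.1, 2.6, 11.6]
opening: 0.004
```

>>> {"name": "arm_command", "arguments": {
  "targets": [
    [[0,0,-1],0],
    [[0,0,-1.5],0],
    [[0,0,-1.5],0],
    [[0,0,-1.5],0],
    [[0,0,-1.5],0]
  ]
}}

```text
time: 25.9
position: [0.5269, 0.0019, 0.1042]
tool_rot: [-0.081, 1.467, 0.096]
ft_force: [-5.3, 2.0, 15.4]
opening: 0.005
```

```bash
python3 arm.py
```

```text
t 25.9 pos [0.5269 0.0019 0.1042] stand mm [ -0.5 -26.7] jaw yaw 0.1143 tool x [ 0.101  0.015 -0.995] F [-5.3  2.  15.4] Fst [-5.1  2.5] open 0.005033436549987612Traceback (most recent call last):
  File "arm.py", line 9, in <module>
    print(n,round(m['conf'],2),len(Q),np.percentile(Q,[2,50,98],axis=0).round(4).tolist(),'ang',np.percentile(np.arctan2(dz[k],dy[k]),[10,50,90]).round(3))
                                                                                                ~~~~~~~~~~~~~^^^^^^^^^^^^^^^^^^^^^^^^^^^^^^^^^^^^
    return _quantile_unchecked(
        a, q, axis, out, overwrite_input, method, keepdims, weights)
    return _ureduce(a,
                    func=_quantile_ureduce_func,
    ...<5 lines>...
                    overwrite_input=overwrite_input,
                    method=method)
    r = func(a, **kwargs)
    result = _quantile(arr,
                       quantiles=q,
    ...<2 lines>...
                       out=out,
                       weights=wgt)
    slices_having_nans = np.isnan(arr[-1, ...])
                                  ~~~^^^^^^^^^
IndexError: index -1 is out of bounds for axis 0 with size 0
```

>>> {"name": "arm_command", "arguments": {
  "targets": [
    [[0,0,2],0],
    [[0,0,5],0],
    [[0,0,15],0],
    [[0,0,40],0],
    [[0,0,40],0]
  ]
}}

```text
time: 26.68
position: [0.5242, 0.0015, 0.2067]
tool_rot: [-0.081, 1.475, 0.096]
ft_force: [0.5, 0.3, 0.8]
opening: 0.01
```

>>> {"name": "arm_command", "arguments": {
  "targets": [
    [[0,-40,20],0],
    [[0,-40,0],0],
    [[0,-30,0],0],
    [[0,0,0],0],
    [[0,0,0],0]
  ]
}}

```text
time: 27.3
position: [0.5266, -0.1118, 0.2358]
tool_rot: [-0.086, 1.464, 0.094]
ft_force: [0.1, 0.2, 0.8]
opening: 0.006
```

```bash
python3 arm.py; python3 chk.py wrist top; python3 -c "
from h import *
grab('wrist','w8.png');grab('scene','s8.png')
a=cv2.imread('pics/s8.png')[150:300,220:370];cv2.imwrite('pics/s8c.png',cv2.resize(a,None,fx=3.9,fy=3.9,interpolation=2))"
```

```text
t 27.3 pos [ 0.5266 -0.1118  0.2358] stand mm [ -12.3 -139.9] jaw yaw 0.116 tool x [ 0.104  0.011 -0.994] F [0.1 0.2 0.8] Fst [0.1 0.2] open 0.0059871417062009585
top 0.86 552 [[-0.0202, -0.0572, 0.0895], [-0.0006, -0.0097, 0.1006], [0.0196, 0.0775, 0.1078]] ang [0.119 0.15  0.201]
scene 0.51 194 [[-0.0193, -0.0622, 0.0885], [0.0023, -0.0189, 0.1019], [0.0201, 0.0697, 0.1074]] ang [0.103 0.15  0.201]
wrist deck x [-0.2339  0.2175] z 0.04536684262941065
 far face y err -0.0006568659648758524 yaw err [ 0.0056 -0.0216]
 roller conf 0.85 y,slope,z [-0.0002  0.0021  0.0531] x [-0.0738  0.0735] centre x -0.17616917428856654
top deck x [-0.2337  0.222 ] z 0.04451750331502902
 far face y err 0.0003753278741515896 yaw err [ 0.0033 -0.0207]
 roller conf 0.82 y,slope,z [-0.0002  0.0032  0.0523] x [-0.0733  0.0741] centre x 0.39249253526732475
```

View pics/s8c.png

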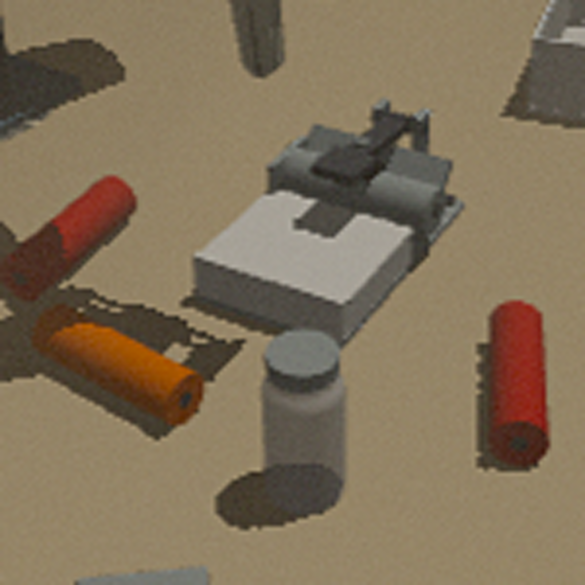

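View pics/w8.png

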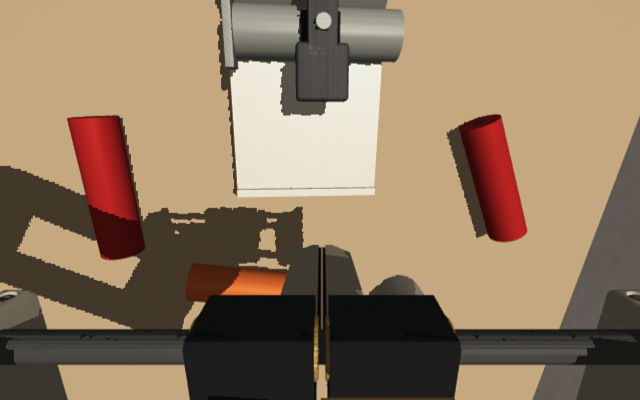

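```bash
python3 -c "
from h import *
p=grab('top')
for t in ['shaker','tub','spatula']:
    for q in masks_of(p,t)[:1]: print(t,q['conf'],np.round(np.median(maskpts(p,q['mask']),0),4))
r.job_done();st()"
```

```text
shaker 0.96 [ 0.6653 -0.2621  0.1236]
tub 0.7 [0.5901 0.4868 0.007 ]
spatula 0.71 [ 0.6302 -0.4475  0.0043]
the job is handed in; nothing more can be done
the job is handed in; nothing more can be done
```

I handed the job in at about 27.5 s. The roller is in the vee, home against the end stop, with the clamp pad closed on it and the robot clear. No verdict was reported.

- **Rolling:** I rolled it along the deck with the open fingers, and it dropped into the vee. It settled about 0.6 mm or less from the vee's centre line, still about 22 mm short of home.
- **Sliding home:** I pushed it along the vee by its free end until it stopped moving. The force read at the end of each push was at most about 9 N. Both cameras then put its centre within 0.2 mm of home.
- **Clamping:** I swung the clamp arm over and pressed it down. The pad met the roller at about 0.1 rad, and I pressed to about 15 N with no further movement, then let go.

**Last checks:**
- The roller is within about 0.4 mm of home, 0.2 mm of the vee's centre line and 0.5 mm of its seat height, and about 0.003 rad from parallel.
- The clamp stayed closed after I let go, and the wrist force read about zero.
- The jar, tub and spatula have moved less than 6 mm by the camera, which is about the measurement noise.

**What didn't go cleanly or couldn't be checked:**
- On the first descent the fingers came down on the roller with about 28 N. I backed off; the roller had only turned slightly to lie more nearly parallel.
- On the last push against the stop, the readings suggested the roller tipped up slightly. It lay flat again when I backed off.
- The force the pad keeps on the roller by itself can't be measured directly. I infer it from the 15 N press, which should leave well over 3 N.

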